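# Find the full sample cool box by feel and park it in the dock

### The job

Three cool boxes on the van's bench look alike but only one is full, and so heavier: lift the handle end of a box slightly to feel its weight, and set the light ones back down where they stood. Drag the heavy one by its handle, its plain end always staying down on the steel sheet, into the parking dock, gently, until it is fully home against the yellow stop, and set it down flat. Do not tip any box steeply and leave the other things on the bench alone.

Things in the scene. Friction and masses are not known exactly. Their poses are not given: they have to be found in the camera images.
- box_a: Small closed blue cool box with white lid and black strap, 120 long x 90 wide x 85 mm high; it looks like the other two. Origin: centre of its underside. Its x axis runs lengthwise from the handle end to the plain end, z up. Rigid, with contents packed inside; an empty one weighs about 0.3 kg, the full one about 0.8 kg, weight centred: raised by the handle it pulls about 2.3 N or 6.5 N.
- box_a_handle (a point): Middle of box A's black round handle bar: 12 mm thick, lying along the box's y between two posts (62 mm clear), 120 mm above the steel sheet, 35 above the lid, 40 from the box's centre towards its handle end. Pinch it from above, closing along the box's length. Its sleeve turns freely on its axis, so the held box can pitch: raised 10 mm, plain end down, it pitches 0.1 rad and the bar moves 12 mm towards the plain end.
- box_a_foot (a point): Middle of the bottom edge at the plain end (far from the handle) of the box, 60 mm from its centre; 0.002 high while that edge is down.
- box_b: Small closed blue cool box with white lid and black strap, 120 long x 90 wide x 85 mm high; it looks like the other two. Origin: centre of its underside. Its x axis runs lengthwise from the handle end to the plain end, z up. Rigid, with contents packed inside; an empty one weighs about 0.3 kg, the full one about 0.8 kg, weight centred: raised by the handle it pulls about 2.3 N or 6.5 N.
- box_b_handle (a point): Middle of box B's black round handle bar: 12 mm thick, lying along the box's y between two posts (62 mm clear), 120 mm above the steel sheet, 35 above the lid, 40 from the box's centre towards its handle end. Pinch it from above, closing along the box's length. Its sleeve turns freely on its axis, so the held box can pitch: raised 10 mm, plain end down, it pitches 0.1 rad and the bar moves 12 mm towards the plain end.
- box_b_foot (a point): Middle of the bottom edge at the plain end (far from the handle) of the box, 60 mm from its centre; 0.002 high while that edge is down.
- box_c: Small closed blue cool box with white lid and black strap, 120 long x 90 wide x 85 mm high; it looks like the other two. Origin: centre of its underside. Its x axis runs lengthwise from the handle end to the plain end, z up. Rigid, with contents packed inside; an empty one weighs about 0.3 kg, the full one about 0.8 kg, weight centred: raised by the handle it pulls about 2.3 N or 6.5 N.
- box_c_handle (a point): Middle of box C's black round handle bar: 12 mm thick, lying along the box's y between two posts (62 mm clear), 120 mm above the steel sheet, 35 above the lid, 40 from the box's centre towards its handle end. Pinch it from above, closing along the box's length. Its sleeve turns freely on its axis, so the held box can pitch: raised 10 mm, plain end down, it pitches 0.1 rad and the bar moves 12 mm towards the plain end.
- box_c_foot (a point): Middle of the bottom edge at the plain end (far from the handle) of the box, 60 mm from its centre; 0.002 high while that edge is down.
- dock: Parking dock fixed to the steel sheet, a U of 35 mm high guides with no floor of its own: two aluminium side guides 100 mm apart inside (a box has 5 mm play each side), flared at the open mouth, and a yellow end stop. Its origin, on the steel sheet, is where the centre of a fully seated box comes: the stop's face is 60 mm from it along +x, the mouth's edge 50 mm along -x. A box slides in along the dock's +x, plain end first.
- sheet: Thin polished steel sheet fixed on the black bench, slippery (friction about 0.3), 410 x 760 mm, on which the boxes and the dock stand; its surface is 2 mm above the bench top (height 0.002). Origin under its centre.
- water_bottle: Clear bottle with orange cap, 62 mm across, 160 mm high, bystander; origin under its centre.
- carton: White carton 60 x 110 x 75 mm high, bystander; origin under its centre.
- sample_jar: Glass jar with orange lid, 56 mm across, 70 mm high, bystander; origin under its centre.
- tube_rack: Blue rack of capped tubes, 60 x 140 x 86 mm high, bystander; origin under its centre.
Not all that is in view belongs to the job. What is shaped like the box_b but turquoise is not meant.

How it is judged:
By the outcome, as a careful person would: the job done as asked, in the order asked, and still so for the second after the job is handed in, with the robot touching nothing.
It also fails if it takes over 72 s, if anything falls off the work surface, if the arm or the gripper's body presses on something with over 40 N, if the wrist force passes 120 N, or if a joint passes its speed limit or range.

### The arm

A 6-joint arm with a two-finger parallel gripper is mounted at the origin on the work surface. World frame = base frame: x ahead of the robot, y to its left, z up, the work surface at z = 0. Lengths are in m, angles in rad, forces in N, time in s.
With the tool pointing down it reaches from about 0.35 to 0.975 m from the base axis. Payload 7.1 kg.
Tool frame: the origin (TCP) lies midway between the tips of the shut fingers; the grasp point (between the pads) lies 19 mm behind it; z points along the fingers, y is the line along which they close (so a half turn about z gives the same grasp; the last joint's range is limited). The gripper opens to 88 mm and grips with 3 to 60 N. Pads are 20 mm wide; open, the fingers measure 115 mm over their backs; the gripper's body (75 mm by 178 mm) begins 61 mm behind the grasp point.
Start: joints at [1.216, 0.423, 1.63, -0, 1.089, -0.019], TCP at [0.206, 0.59, 0.223] pointing down, gripper open.
Joint ranges: [-3, 3], [-0.9, 2.11], [0.09, 2.58], [-1.31, 4.45], [0.11, 2.69], [-2.54, 2.54]. Speed limits (rad/s): [2.39, 2.39, 3.01, 3.14, 3.14, 3.14].

### API

Orientations are given as a unit quaternion [w, x, y, z].
In Python, from station import sense, eyes, order, spotter gives the robot as it stands. The module is installed in compiled form; this text tells all that it offers.
- The arm moves only by the tool apply_moves, never from a script. Its argument "deltas" is a list of rows, each a list of 4 numbers: the shift along the tool's x, y, z in m, then the turn about the tool's z in rad. A call has 1 to 8 rows; each row is the pose to reach, as a shift and turn from the pose commanded when the call began, along the tool's axes at that moment; what a row does not reach only later rows make up. A row lasts 1/12 s, in which the tool goes at most 41.7 mm and 7.16 degrees, less where a joint would pass 70% of its speed; a pose out of reach is approached as far as the arm can. A call with a gripper value outside its range is refused whole. "grip" is the opening, from 0 (shut) to 1 (fully open), set as the call begins (left out, the last holds). The fingers move at their own pace and stop on an object; "squeeze" is the grip in N (left out, the last holds). Time passes only in rows, so rows that repeat a pose let the fingers close. It gives the time, the measured TCP pose, the force, the opening and the grip force at its end, in the units of the state.
- sense(): the state, without advancing time (a new reading comes with each control period).
- eyes.grab_frame(name): name is "side" or "top"; returns a dict with "img" (384x512x3 uint8, red, green, blue), "K" (3x3 intrinsics, pixels), "extrinsics" (4x4, takes a point from camera to world coordinates). Camera axes: x right, y up, looking along -z (the intrinsics and any distortion apply to the point x, -y, -z); pixel columns grow to the right and rows downward; lengths in m; the calibration is good to about 2 mm. A picture is of the moment at which its call begins. There is no depth.
- order.close_job(): hands the job in; it is judged then, once.
Trained networks look in a picture, given as the dict that the camera call returned (one of the last four; its "shot" number tells which), for a name from the list of things; names that differ only in an ending like _2 or _b are one class to them, and where a whole thing is asked for, a point or a joint stands for the part that bears it (a point fixed in the world has none). Each returns a list of dicts, best first, with "confidence" (0 to 1); they miss things now and then, are a little off and sometimes report something else, mostly with a low value. They report only what shows in the picture. A call takes as long as a camera call. They do not tell look-alikes from the thing itself.
- spotter.regions_of(name, picture): "region" (384x512 bool, what is visible of it) and "box" ([left, top, right, bottom] in pixels, round what is visible of it).
The state is a dict: "time": time; "joint_pos": joint angles; "joint_velocities": joint speeds; "joint_torque": joint torques, N m; "ee_pos": TCP position; "ee_rot": TCP orientation; "force": force on the tool from outside, world axes, zero at the start; "torque": the same for the moment, N m; "width": opening from 0.0 (shut) to 1.0 (fully open); "grasp_force": force on a finger pad.
Only numpy, scipy, OpenCV 4.12 (cv2) and the standard library are available. Lean on these libraries where they do the work, as an engineer would, in place of code of your own. Each camera call takes 0.05 s, during which the arm holds its last target. There are 200 camera calls.

## Working session

There is one attempt and no reset: what is moved stays moved. The work goes in short steps, Python scripts to look and compute and a tool call to move; the robot and the scene stay as the last step left them, time stands still between calls to the robot, and variables do not carry over. Pictures are saved under pics/ and viewed, at most 10 in all, crops included, and the job is handed in when it is done.

Besides the shell and the picture viewer there is one more tool, called after "Emit:" in YAML: its name, and indented under it one key for each argument. apply_moves: Moves the arm, as the interface text tells. Its arguments: {"type":"object","properties":{"deltas":{"type":"array","items":{"type":"array","items":{"type":"number"}}},"grip":{"type":"number"},"squeeze":{"type":"number"}},"required":["deltas"]}

```bash
mkdir -p pics
cat > h.py <<'E'
import numpy as np, cv2
from station import sense, eyes, order, spotter
def ray(f,u,v):
    K=f["K"];T=np.array(f["extrinsics"]);d=np.linalg.inv(K)@[u,v,1];d=np.array([d[0],-d[1],-d[2]])
    return T[:3,3],T[:3,:3]@d
def at(f,u,v,z):
    o,d=ray(f,u,v);return o+d*(z-o[2])/d[2]
def proj(f,p):
    T=np.array(f["extrinsics"]);c=T[:3,:3].T@(np.array(p)-T[:3,3]);q=f["K"]@[c[0],-c[1],-c[2]];return q[:2]/q[2]
def save(f,n): cv2.imwrite("pics/"+n,f["img"][:,:,::-1])
E
python3 - <<'E'
from h import *
s=sense();print({k:np.round(v,3) for k,v in s.items()})
for n in("top","side"):
    f=eyes.grab_frame(n);print(n,f.keys(),np.round(f["K"],1).tolist(),np.round(f["extrinsics"],3).tolist());
    cv2.imwrite("pics/%s0.png"%n,cv2.resize(f["img"],(800,600),interpolation=cv2.INTER_CUBIC)[:,:,::-1])
    for o in("box_a","box_a_handle","dock","sheet","water_bottle","carton","sample_jar","tube_rack"):
        print(o,[(round(r["confidence"],2),np.round(r["box"]).tolist(),int(r["region"].sum())) for r in spotter.regions_of(o,f)])
E
```

```text
{'time': np.float64(0.0), 'joint_pos': array([ 1.216,  0.424,  1.631, -0.   ,  1.089, -0.019]), 'joint_velocities': array([ 0.   ,  0.001, -0.   , -0.001,  0.   , -0.   ]), 'joint_torque': array([ 1.0000e-03, -5.4463e+01, -2.7366e+01,  6.5000e-02,  2.3000e-02,
       -0.0000e+00]), 'ee_pos': array([0.206, 0.59 , 0.222]), 'ee_rot': array([-0.   ,  0.167,  0.986, -0.001]), 'force': array([ 0.109, -0.023,  0.028]), 'torque': array([-0.016, -0.038,  0.004]), 'grasp_force': np.float64(0.0), 'width': np.float64(0.997)}
top dict_keys(['img', 'K', 'extrinsics', 'shot']) [[362.7, 0.0, 255.9], [0.0, 362.7, 194.4], [0.0, 0.0, 1.0]] [[-0.015, 0.998, -0.058, 0.429], [-1.0, -0.015, -0.016, 0.026], [-0.016, 0.058, 0.998, 1.142], [0.0, 0.0, 0.0, 1.0]]
box_a [(0.82, [339.0, 126.0, 381.0, 170.0], 1635), (0.78, [285.0, 120.0, 320.0, 169.0], 1449), (0.65, [316.0, 189.0, 364.0, 228.0], 1393), (0.64, [390.0, 257.0, 451.0, 307.0], 1896), (0.61, [166.0, 134.0, 201.0, 178.0], 1496)]
box_a_handle [(0.75, [163.0, 136.0, 203.0, 178.0], 1561), (0.19, [99.0, 147.0, 146.0, 175.0], 924)]
dock [(0.87, [222.0, 119.0,
[... 589 characters left out ...]
26.0, 345.0], 1423), (0.89, [302.0, 241.0, 341.0, 276.0], 1261), (0.68, [293.0, 202.0, 330.0, 236.0], 1120), (0.64, [252.0, 227.0, 281.0, 271.0], 1105), (0.56, [275.0, 136.0, 302.0, 166.0], 730)]
box_a_handle [(0.92, [275.0, 134.0, 304.0, 164.0], 802)]
dock [(0.73, [293.0, 201.0, 329.0, 234.0], 1176), (0.62, [293.0, 174.0, 327.0, 199.0], 489)]
sheet [(0.61, [230.0, 140.0, 355.0, 301.0], 11423)]
water_bottle [(0.57, [316.0, 289.0, 341.0, 323.0], 485), (0.52, [273.0, 135.0, 305.0, 167.0], 818)]
carton [(0.84, [274.0, 112.0, 291.0, 138.0], 366)]
sample_jar [(0.56, [240.0, 300.0, 257.0, 319.0], 278), (0.16, [274.0, 134.0, 305.0, 162.0], 800)]
tube_rack [(0.92, [228.0, 104.0, 246.0, 133.0], 402)]
```

View pics/top0.png

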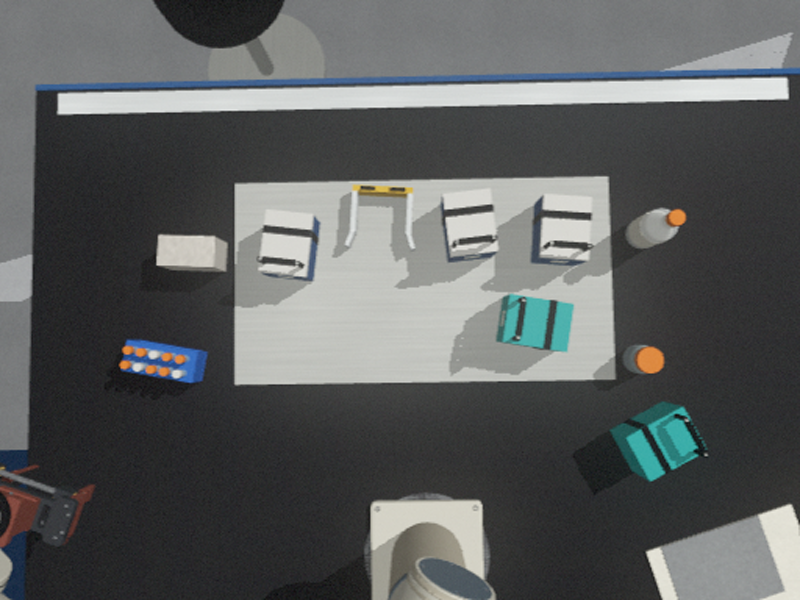

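View pics/side0.png

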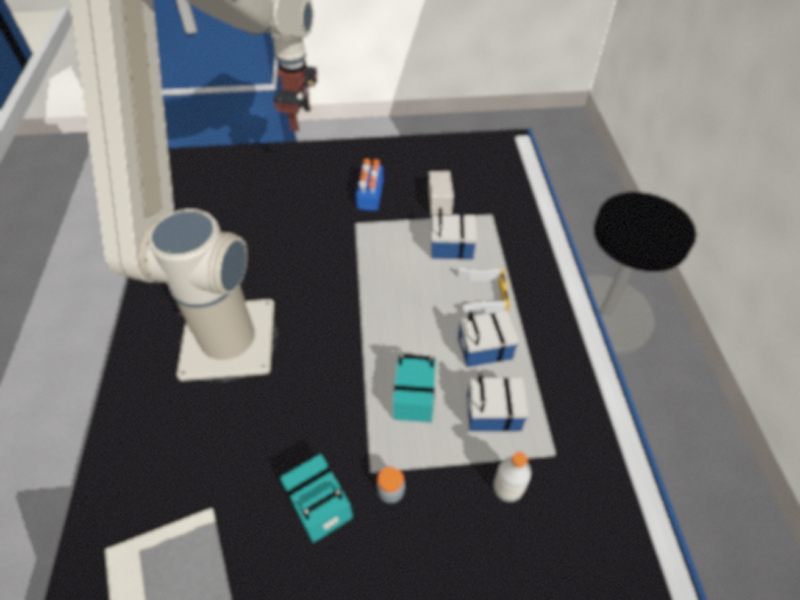

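The three blue/white candidates are at top px (184,156), (300,145) and (360,147) on the 512-wide image. All their handles face the robot. The look-alikes are turquoise, at (343,207) and (422,282), and I exclude them. The dock is at (243,138) with its mouth towards the robot.

Run:
```python
from h import *
f=eyes.grab_frame("top");g=eyes.grab_frame("side")
a=cv2.resize(f["img"][112:192,155:395],(800,267),interpolation=cv2.INTER_CUBIC)
b=cv2.resize(g["img"][130:285,225:365],(301,333),interpolation=cv2.INTER_CUBIC)
c=np.zeros((600,800,3),np.uint8);c[:267]=a;c[267:,:301]=b
d=cv2.resize(f["img"][115:165,215:270],(366,333),interpolation=cv2.INTER_CUBIC);c[267:,400:766]=d
cv2.imwrite("pics/crop1.png",c[:,:,::-1])
print(proj(f,[0,0,0]))
for fr in (f,g):
  for r in spotter.regions_of("sheet",fr)[:1]:
    h=cv2.convexHull(np.argwhere(r["region"])[:,::-1].astype(np.int32));q=cv2.approxPolyDP(h,6,True)[:,0]
    print([(p.tolist(),np.round(at(fr,*p,.002)[:2],3).tolist()) for p in q])
  for r in spotter.regions_of("box_a",fr):
    m=r["region"].astype(np.uint8); hsv=cv2.cvtColor(fr["img"],cv2.COLOR_RGB2HSV)
    lid=((hsv[...,1]<70)&(hsv[...,2]>120)).astype(np.uint8)*m
    if lid.sum()<300: continue
    lid=cv2.morphologyEx(lid,cv2.MORPH_CLOSE,np.ones((9,9)))
    h=cv2.convexHull(np.argwhere(lid)[:,::-1].astype(np.int32)).reshape(-1,2)
    w=np.array([at(fr,*(p),.087)[:2] for p in h],np.float32)
    (c0,sz,an)=cv2.minAreaRect(w*1000)
    print(np.round(r["box"]),int(lid.sum()),np.round(c0),np.round(sz),an)
```

```text
[272.59167125 354.89137804]
[([392, 240], [0.346, -0.377]), ([151, 244], [0.344, 0.376]), ([151, 118], [0.745, 0.377]), ([387, 114], [0.744, -0.375])]
[338. 121. 381. 171.] 1479 [ 625. -260.] [111. 134.] 83.28343963623047
[281. 119. 316. 167.] 1445 [638. -85.] [134.  99.] 6.128727436065674
[163. 134. 203. 178.] 1426 [606. 252.] [107. 129.] 82.40275573730469
[([353, 290], [0.741, -0.377]), ([238, 301], [0.342, -0.379]), ([228, 143], [0.34, 0.379]), ([315, 139], [0.748, 0.368])]
[294. 202. 335. 235.] 1005 [ 642. -114.] [128. 145.] 4.017157554626465
[273. 133. 305. 168.] 591 [604. 236.] [198. 120.] 80.34541320800781
[306. 240. 344. 275.] 1139 [ 625. -288.] [133. 127.] 81.79900360107422
[314. 288. 341. 323.] 449 [ 621. -456.] [88. 62.] 55.68219757080078
```

View pics/crop1.png

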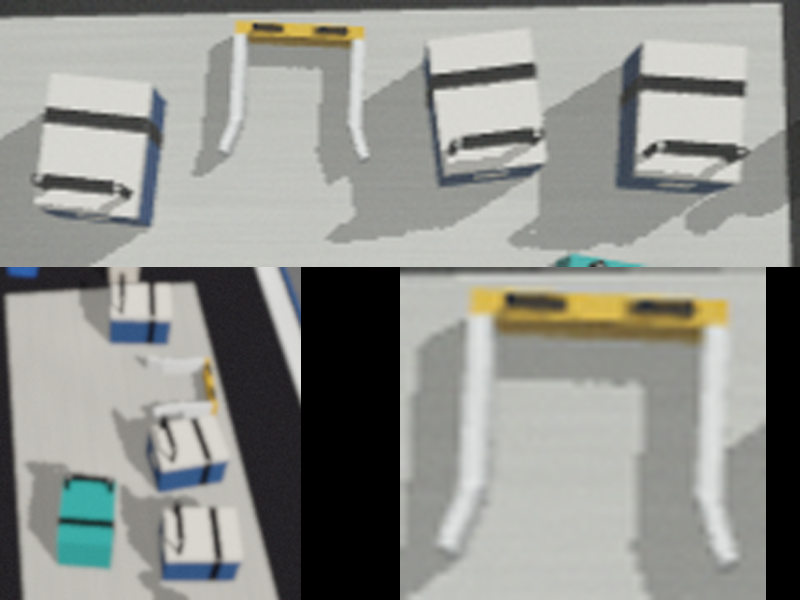

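Run:
```python
from h import *
f=eyes.grab_frame("top")
px=lambda u,v:(155+(u+.5)*.3-.5,112+(v+.5)*.3-.5)
B={'L':([(50,75),(157,88),(137,222),(37,209)],(35,128,172,200)),'M':([(425,42),(530,30),(546,165),(437,182)],(445,545,128,160)),'R':([(640,41),(747,46),(742,185),(635,182)],(640,748,138,162))}
gray=cv2.cvtColor(f["img"],cv2.COLOR_RGB2GRAY)
for k,(c,w) in B.items():
    P=np.array([at(f,*px(*q),.087)[:2] for q in c])*1000
    e=[np.linalg.norm(P[i]-P[i-1]) for i in range(4)]
    d1=P[1]+P[0]-P[2]-P[3]; ax=np.degrees(np.arctan2(d1[1],d1[0]))
    u0,v0=px(w[0],w[2]);u1,v1=px(w[1],w[3]);u0,v0,u1,v1=map(int,(u0,v0,u1+1,v1+1))
    yy,xx=np.nonzero(gray[v0:v1,u0:u1]<85)
    p=np.array([at(f,x+u0,y+v0,.122)[:2] for x,y in zip(xx,yy)])*1000
    m=(p.min(0)+p.max(0))/2;_,s,V=np.linalg.svd(p-p.mean(0));n=V[0]*np.sign(V[0][1])
    t=(p-p.mean(0))@n
    print(k,'lid c',P.mean(0).round(),'edges',np.round(e),'axis',ax.round(1),'| bar',p.mean(0).round(),'mid',(p.mean(0)+n*(t.min()+t.max())/2).round(),'len',np.ptp(t).round(),'axis',np.degrees(np.arctan2(-n[0],n[1])).round(1),
     'pred', (P.mean(0)-40*np.array([np.cos(np.radians(ax)),np.sin(np.radians(ax))])).round())
# dock, from crop d: scale 6.65, offset 215,115, origin 400,267
q=lambda u,v:(215+(u-400)*55/366-.4,115+(v-267)*50/333-.4)
for n,u,v,z in [('innerL far',494,318,.037),('innerL near',484,490,.037),('innerR far',703,328,.037),('innerR near',703,495,.037),('tipL in',455,552,.037),('tipR in',722,563,.037),('stop L top',497,318,.037),('stopR',700,328,.037)]:
    print(n,np.round(at(f,*q(u,v),z)[:2]*1000))
```

```text
L lid c [606. 255.] edges [120.  96. 120.  89.] axis -7.2 | bar [570. 261.] mid [569. 258.] len 78.0 axis -7.1 pred [566. 260.]
M lid c [639. -89.] edges [125.  93. 121.  97.] axis 4.5 | bar [603. -95.] mid [602. -92.] len 74.0 axis 5.7 pred [599. -92.]
R lid c [ 628. -269.] edges [125.  94. 123.  93.] axis -3.8 | bar [ 591. -264.] mid [ 591. -259.] len 79.0 axis -4.2 pred [ 588. -267.]
innerL far [718. 124.]
innerL near [637. 130.]
innerR far [711.  27.]
innerR near [633.  28.]
tipL in [608. 143.]
tipR in [601.  20.]
stop L top [718. 123.]
stopR [711.  29.]
```

```bash
cat >> h.py <<'E'
def go(x,y,z,yaw,pose=None):
    """deltas from current pose; yaw deg = world heading of tool y (mod 180)"""
    from scipy.spatial.transform import Rotation as Ro
    s=sense();w,a,b,c=s["ee_rot"];R=Ro.from_quat([a,b,c,w]).as_matrix();p=np.array(s["ee_pos"])
    cy=np.degrees(np.arctan2(R[1,1],R[0,1]));d=(yaw-cy+90)%180-90
    t=R.T@(np.array([x,y,z])-p)
    print("t%.2f"%s["time"],"p",p.round(4),"yaw %.1f"%cy,"tilt",R[:,2].round(3),"| delta",t.round(4),"turn %.3f"%-np.radians(d),"F",np.round(s["force"],2),"w %.3f g %.1f"%(s["width"],s["grasp_force"]))
E
python3 -c "
from h import *
go(.568,.260,.18,-7.2)"
```

```text
t1.25 p [0.2059 0.5901 0.2227] yaw 70.8 tilt [-0.  0. -1.] | delta [-0.4507 -0.1923  0.0427] turn 1.361 F [-0.11 -0.79 -0.03] w 0.997 g 0.0
```

Emit:
apply_moves:
  deltas:
    - [-0.03,-0.013,0,0.1]
    - [-0.07,-0.03,0,0.22]
    - [-0.105,-0.045,0,0.33]
    - [-0.14,-0.06,0.0,0.44]
    - [-0.175,-0.075,0.0,0.55]
    - [-0.21,-0.09,0,0.66]
    - [-0.245,-0.105,0,0.77]
    - [-0.28,-0.12,0,0.88]
  grip: 0.8
  squeeze: 30

```text
time: 1.92
ee_pos: [0.4319, 0.3831, 0.2229]
ee_rot: [0.0, 0.573, 0.819, 0.0]
force: [0.3, 0.4, 0.0]
width: 0.802
grasp_force: 0.0
```

```bash
python3 -c "
from h import *
go(.568,.260,.18,-7.2)"
```

```text
t1.92 p [0.4319 0.3831 0.2229] yaw 20.0 tilt [ 0.  0. -1.] | delta [-0.1623  0.0857  0.0429] turn 0.475 F [0.27 0.41 0.01] w 0.802 g 0.0
```

Emit:
apply_moves:
  deltas:
    - [-0.03,0.016,0.0,0.1]
    - [-0.065,0.034,0.01,0.2]
    - [-0.1,0.052,0.02,0.32]
    - [-0.13,0.07,0.03,0.42]
    - [-0.155,0.082,0.04,0.475]
    - [-0.162,0.086,0.043,0.475]
    - [-0.162,0.086,0.043,0.475]

```text
time: 2.5
ee_pos: [0.5685, 0.2608, 0.1786]
ee_rot: [-0.0, 0.749, 0.663, -0.001]
force: [0.5, 0.5, 0.1]
width: 0.799
grasp_force: 0.0
```

```bash
python3 -c "
from h import *
go(.568,.260,.103,-7.2)
f=eyes.grab_frame('top');g=eyes.grab_frame('side')
a=cv2.resize(f['img'][110:200,140:230],(400,400),interpolation=cv2.INTER_CUBIC)
b=cv2.resize(g['img'][100:190,250:340],(400,400),interpolation=cv2.INTER_CUBIC)
cv2.imwrite('pics/c2.png',np.hstack([a,b])[:,:,::-1])"
```

```text
t2.50 p [0.5685 0.2608 0.1786] yaw -7.0 tilt [-0.001 -0.001 -1.   ] | delta [-0.0008 -0.0003  0.0756] turn 0.004 F [0.47 0.52 0.14] w 0.799 g 0.0
```

View pics/c2.png

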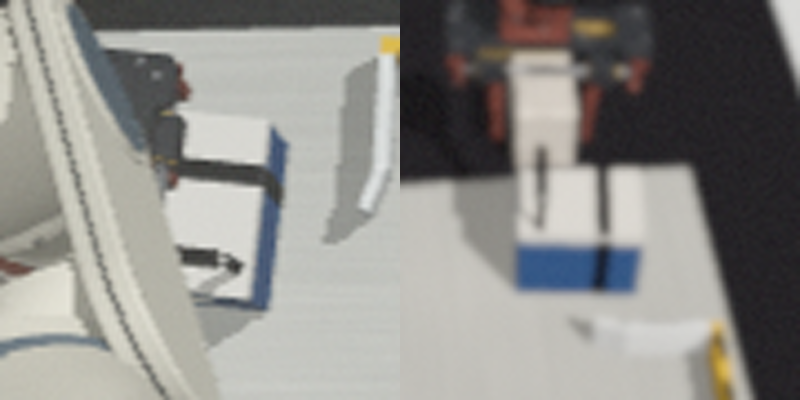

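The gripper straddles the left box's bar: in the side crop the fingers are at x≈497 and 590, and the bar is at x≈540. Now I descend and close.

Emit:
apply_moves:
  deltas:
    - [0,0,0.03,0]
    - [0,0,0.06,0]
    - [0,0,0.074,0]
    - [0,0,0.076,0]
    - [0,0,0.076,0]

```text
time: 3.02
ee_pos: [0.5665, 0.2637, 0.1036]
ee_rot: [-0.0, 0.747, 0.664, -0.001]
force: [0.0, 0.7, -0.3]
width: 0.8
grasp_force: 0.0
```

Emit:
apply_moves:
  deltas:
    - [0,0,0,0]
    - [0,0,0,0]
    - [0,0,0,0]
    - [0,0,0,0]
    - [0,0,0,0]
    - [0,0,0,0]
    - [0,0,0,0]
    - [0,0,0,0]
  grip: 0
  squeeze: 20

```text
time: 3.68
ee_pos: [0.5677, 0.2625, 0.1037]
ee_rot: [0.0, 0.748, 0.663, 0.0]
force: [-0.6, 0.1, 0.3]
width: 0.23
grasp_force: 0.0
```

```bash
python3 -c "
from h import *
go(.568,.260,.103,-7.2)"
```

```text
t3.68 p [0.5677 0.2625 0.1037] yaw -6.9 tilt [ 0.  0. -1.] | delta [-0.0024  0.0006  0.0007] turn 0.006 F [-0.58  0.11  0.29] w 0.230 g 0.0
```

Emit:
apply_moves:
  deltas:
    - [0,0,0,0]
    - [0,0,0,0]
    - [0,0,0,0]
    - [0,0,0,0]
    - [0,0,0,0]

```text
time: 4.1
ee_pos: [0.5681, 0.2625, 0.1037]
ee_rot: [0.0, 0.748, 0.663, 0.0]
force: [3.7, 0.2, -2.3]
width: 0.129
grasp_force: 20.0
```

Emit:
apply_moves:
  deltas:
    - [0,0.0024,-0.002,0]
    - [0,0.0048,-0.004,0]
    - [0,0.0072,-0.006,0]
    - [0,0.0096,-0.008,0]
    - [0,0.0096,-0.008,0]
    - [0,0.0096,-0.008,0]
    - [0,0.0096,-0.008,0]
    - [0,0.0096,-0.008,0]

```text
time: 4.77
ee_pos: [0.5769, 0.2613, 0.1115]
ee_rot: [-0.0, 0.748, 0.663, -0.0]
force: [0.4, -1.0, -6.4]
width: 0.13
grasp_force: 20.0
```

Emit:
apply_moves:
  deltas:
    - [0,0,0,0]

```text
time: 4.85
ee_pos: [0.577, 0.2613, 0.1115]
ee_rot: [-0.0, 0.748, 0.663, -0.0]
force: [0.6, -0.3, -6.8]
width: 0.13
grasp_force: 20.0
```

Emit:
apply_moves:
  deltas:
    - [0,0,0,0]
    - [0,0,0,0]
    - [0,0,0,0]

```text
time: 5.1
ee_pos: [0.5771, 0.2614, 0.1117]
ee_rot: [-0.0, 0.748, 0.663, -0.0]
force: [0.9, -0.3, -7.6]
width: 0.127
grasp_force: 20.0
```

Raised 8 mm, the left box pulls about 6.4–7.6 N, so it is the full one (an empty one would pull 2.3 N). I drag this one, first straight back, clear of the dock flare.

Emit:
apply_moves:
  deltas:
    - [0,-0.004,0,0]
    - [0,-0.011,0,0]
    - [0,-0.02,0,0]
    - [0,-0.029,0,0]
    - [0,-0.038,0,0]
    - [0,-0.047,0,0]
    - [0,-0.054,0,0]
    - [0,-0.06,0,0]
  squeeze: 40

```text
time: 5.77
ee_pos: [0.5166, 0.2687, 0.1118]
ee_rot: [-0.0, 0.748, 0.664, -0.0]
force: [0.8, -0.4, -8.2]
width: 0.126
grasp_force: 40.0
```

Emit:
apply_moves:
  deltas:
    - [0,-0.007,0,0]
    - [0,-0.014,0,0]
    - [0,-0.021,0,0]
    - [0,-0.027,0,0]
    - [0,-0.032,0,0]
    - [0,-0.035,0,0]
    - [0,-0.035,0,0]

```text
time: 6.35
ee_pos: [0.482, 0.2728, 0.1118]
ee_rot: [-0.0, 0.748, 0.664, -0.0]
force: [-3.0, -0.6, -0.5]
width: 0.125
grasp_force: 40.0
```

```bash
python3 -c "
from h import *
go(.4953,.0898,.1115,-3.5)
f=eyes.grab_frame('top');g=eyes.grab_frame('side')
a=cv2.resize(f['img'][100:220,130:280],(400,320),interpolation=cv2.INTER_CUBIC)
b=cv2.resize(g['img'][100:220,220:370],(400,320),interpolation=cv2.INTER_CUBIC)
cv2.imwrite('pics/c3.png',np.hstack([a,b])[:,:,::-1])"
```

```text
t6.35 p [0.482  0.2728 0.1118] yaw -6.9 tilt [-0.001 -0.    -1.   ] | delta [-0.1801  0.0351  0.0003] turn -0.059 F [-3.04 -0.57 -0.53] w 0.125 g 40.0
```

View pics/c3.png

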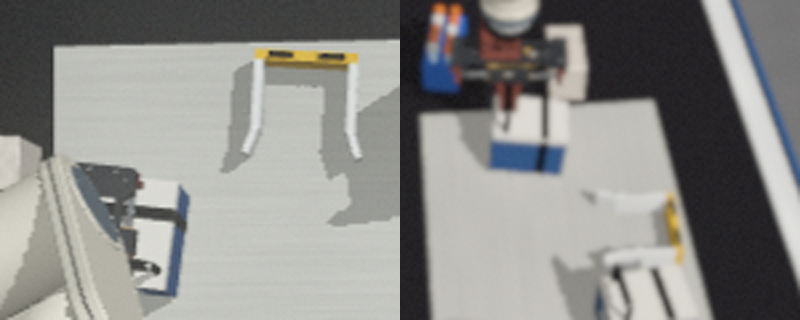

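The box followed and is clear of the dock flare (box at crop (160,235), flare tip at (245,150)). The force jumped, though, so I re-read it at rest to confirm the weight.

Emit:
apply_moves:
  deltas:
    - [0,0,0,0]
    - [0,0,0,0]
    - [0,0,0,0]

```text
time: 6.7
ee_pos: [0.4826, 0.2728, 0.1121]
ee_rot: [-0.0, 0.748, 0.663, -0.0]
force: [-5.5, 0.6, 2.9]
width: 0.128
grasp_force: 40.0
```

Emit:
apply_moves:
  deltas:
    - [0,0,0,0]
    - [0,0,0,0]

```text
time: 6.87
ee_pos: [0.4826, 0.2728, 0.1121]
ee_rot: [-0.0, 0.748, 0.663, -0.0]
force: [-5.5, 0.7, 2.2]
width: 0.124
grasp_force: 40.0
```

Emit:
apply_moves:
  deltas:
    - [0,0,0,0]
    - [0,0,0,0]

```text
time: 7.03
ee_pos: [0.4826, 0.2728, 0.1121]
ee_rot: [-0.0, 0.748, 0.663, -0.0]
force: [-5.7, -0.3, 2.4]
width: 0.127
grasp_force: 40.0
```

Emit:
apply_moves:
  deltas:
    - [0,0,0,0]
    - [0,0,0,0]

```text
time: 7.2
ee_pos: [0.4826, 0.2728, 0.112]
ee_rot: [-0.0, 0.748, 0.663, -0.0]
force: [-6.2, 0.4, 2.6]
width: 0.127
grasp_force: 40.0
```

Taking moments about the foot, both readings give roughly 8.5–10 N of weight, so this is the full box (an empty one weighs 3 N). Next is the sideways drag to a spot in front of the dock mouth.

Emit:
apply_moves:
  deltas:
    - [-0.004,0.0,0,0]
    - [-0.011,0.002,0,-0.005]
    - [-0.02,0.004,0,-0.01]
    - [-0.029,0.006,0,-0.015]
    - [-0.038,0.008,0,-0.02]
    - [-0.047,0.009,0,-0.02]
    - [-0.055,0.011,0,-0.02]
    - [-0.062,0.012,0,-0.02]

```text
time: 7.87
ee_pos: [0.4876, 0.2085, 0.1116]
ee_rot: [0.0, 0.742, 0.671, -0.0]
force: [-0.1, 1.7, -4.6]
width: 0.126
grasp_force: 40.0
```

Emit:
apply_moves:
  deltas:
    - [-0.008,0.001,0,0]
    - [-0.016,0.002,0,-0.005]
    - [-0.024,0.004,0,-0.01]
    - [-0.032,0.006,0,-0.015]
    - [-0.04,0.007,0,-0.02]
    - [-0.048,0.009,0,-0.02]
    - [-0.056,0.01,0,-0.02]
    - [-0.062,0.012,0,-0.02]

```text
time: 8.53
ee_pos: [0.4929, 0.1458, 0.1116]
ee_rot: [-0.0, 0.735, 0.678, -0.0]
force: [-1.8, 1.8, -3.2]
width: 0.128
grasp_force: 40.0
```

```bash
python3 -c "
from h import *
go(.4953,.0898,.1115,-3.5)"
```

```text
t8.53 p [0.4929 0.1458 0.1116] yaw -4.6 tilt [-0.001 -0.    -1.   ] | delta [-0.0557  0.0069  0.0002] turn -0.019 F [-1.85  1.81 -3.2 ] w 0.128 g 40.0
```

Emit:
apply_moves:
  deltas:
    - [-0.008,0.0,0,0]
    - [-0.016,0.0,0,-0.005]
    - [-0.024,0.002,0,-0.01]
    - [-0.032,0.003,0,-0.015]
    - [-0.04,0.004,0,-0.019]
    - [-0.048,0.005,0,-0.019]
    - [-0.055,0.006,0,-0.019]
    - [-0.056,0.006,0,-0.019]

```text
time: 9.2
ee_pos: [0.4946, 0.0892, 0.1116]
ee_rot: [0.0, 0.729, 0.685, -0.0]
force: [0.8, 0.3, -6.1]
width: 0.121
grasp_force: 40.0
```

```bash
python3 -c "
from h import *
go(.4953,.0898,.1115,-3.5)
f=eyes.grab_frame('top');g=eyes.grab_frame('side')
a=cv2.resize(f['img'][110:200,185:285],(444,400),interpolation=cv2.INTER_CUBIC)
b=cv2.resize(g['img'][140:230,240:330],(400,400),interpolation=cv2.INTER_CUBIC)
cv2.imwrite('pics/c4.png',np.hstack([a[:,:400],b])[:,:,::-1])"
```

```text
t9.20 p [0.4946 0.0892 0.1116] yaw -3.5 tilt [-0.    -0.001 -1.   ] | delta [0.0006 0.0006 0.0001] turn -0.001 F [ 0.82  0.31 -6.11] w 0.121 g 40.0
```

View pics/c4.png

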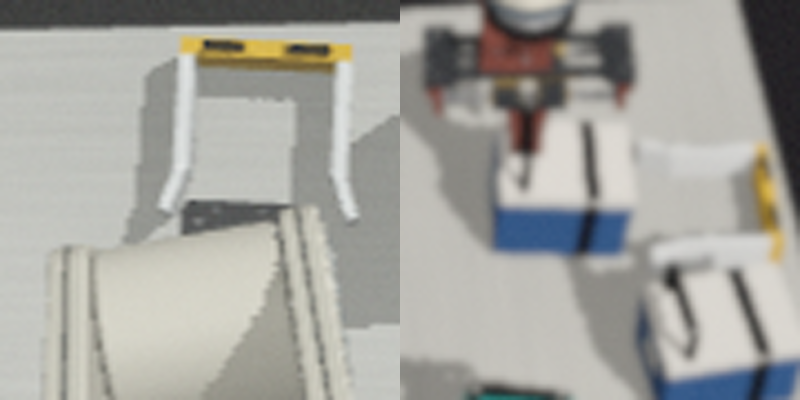

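Run:
```python
from h import *
g=eyes.grab_frame("side");f=eyes.grab_frame("top")
px=lambda u,v:(240+(u+.5)*.225-.5,140+(v+.5)*.225-.5)
for n,u,v,z in [('lid plain R',233,203,.087),('lid plain L',225,122,.087),('lid handle R',95,203,.096),('foot R',228,252,.002),('botR handle',97,250,.010),('stop inner R top',372,236,.037),('stop inner L top',357,148,.037)]:
    print(n,np.round(at(g,*px(u,v),z)[:2]*1000))
px=lambda u,v:(185+(u+.5)*.2252-.5,110+(v+.5)*.225-.5)
for n,u,v,z in [('L far',197,64,.037),('L near',190,165,.037),('R far',333,68,.037),('R near',333,172,.037),('tipL',172,212,.037),('tipR',346,219,.037),('Lout far',181,55,.037),('Rout far',354,62,.037),('stoptop L',182,38,.037),('stoptop R',352,45,.037)]:
    print(n,np.round(at(f,*px(u,v),z)[:2]*1000))
```

```text
lid plain R [583.  36.]
lid plain L [590. 131.]
lid handle R [460.  40.]
foot R [586.  45.]
botR handle [464.  53.]
stop inner R top [714.  25.]
stop inner L top [720. 131.]
L far [712. 124.]
L near [641. 129.]
R far [707.  29.]
R near [635.  30.]
tipL [609. 142.]
tipR [602.  22.]
Lout far [719. 135.]
Rout far [711.  14.]
stoptop L [731. 134.]
stoptop R [723.  16.]
```

The box lines up with the dock axis: its foot is at about (0.586, 0.086) and the axis there is y≈0.083. I start the insertion.

Emit:
apply_moves:
  deltas:
    - [0,0.004,0,0]
    - [-0.001,0.01,0,0]
    - [-0.001,0.017,0,0]
    - [-0.001,0.024,0,0]
    - [-0.001,0.031,0,0]
    - [-0.001,0.038,0,0]
    - [-0.001,0.044,0,0]
    - [-0.001,0.048,0,0]

```text
time: 10.07
ee_pos: [0.5434, 0.0867, 0.1117]
ee_rot: [0.0, 0.728, 0.685, 0.0]
force: [-4.6, 0.4, 1.1]
width: 0.127
grasp_force: 40.0
```

Emit:
apply_moves:
  deltas:
    - [0,0.004,0,0]
    - [0,0.009,0,0]
    - [0,0.014,0,0]
    - [0,0.019,0,0]
    - [0,0.024,0,0]
    - [0,0.029,0,0]
    - [0,0.033,0,0]
    - [0,0.036,0,0]

```text
time: 10.73
ee_pos: [0.5791, 0.0844, 0.1117]
ee_rot: [0.0, 0.728, 0.685, 0.0]
force: [-4.1, 0.0, 2.3]
width: 0.121
grasp_force: 40.0
```

```bash
python3 -c "
from h import *
go(.6247,.0805,.1115,-3.5)
f=eyes.grab_frame('top');g=eyes.grab_frame('side')
a=cv2.resize(f['img'][110:200,205:295],(400,400),interpolation=cv2.INTER_CUBIC)
b=cv2.resize(g['img'][140:230,255:345],(400,400),interpolation=cv2.INTER_CUBIC)
cv2.imwrite('pics/c5.png',np.hstack([a[:,:400],b])[:,:,::-1])"
```

```text
t10.73 p [0.5791 0.0844 0.1117] yaw -3.5 tilt [ 0.  0. -1.] | delta [-0.0011  0.0458  0.0002] turn 0.000 F [-4.14  0.01  2.34] w 0.121 g 40.0
```

View pics/c5.png

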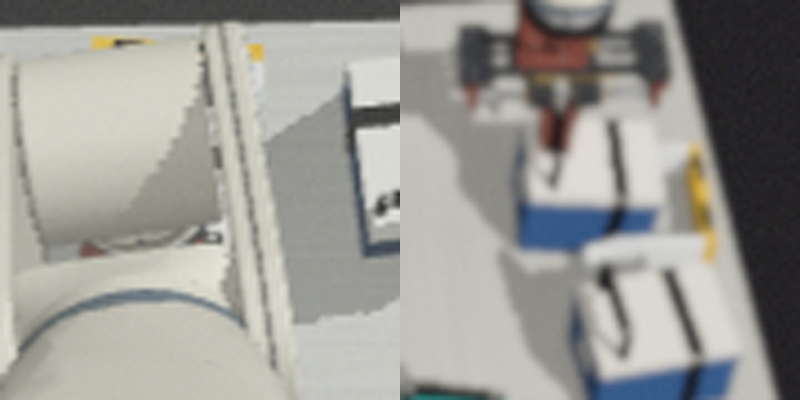

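The box is between the guides with no sideways force. I go on gently.

Emit:
apply_moves:
  deltas:
    - [0,0.004,0,0]
    - [0,0.008,0,0]
    - [0,0.012,0,0]
    - [-0.001,0.016,0,0]
    - [-0.001,0.02,0,0]
    - [-0.001,0.024,0,0]
    - [-0.001,0.028,0,0]
    - [-0.001,0.031,0,0]

```text
time: 11.5
ee_pos: [0.6099, 0.0815, 0.1117]
ee_rot: [0.0, 0.728, 0.685, 0.0]
force: [-4.1, 1.5, 1.2]
width: 0.129
grasp_force: 40.0
```

Emit:
apply_moves:
  deltas:
    - [0,0.001,0,0]
    - [0,0.0025,0,0]
    - [0,0.004,0,0]
    - [0,0.0055,0,0]
    - [0,0.007,0,0]
    - [0,0.008,0,0]

```text
time: 12.0
ee_pos: [0.6175, 0.0811, 0.1117]
ee_rot: [0.0, 0.728, 0.685, 0.0]
force: [-4.4, 1.0, 1.3]
width: 0.122
grasp_force: 40.0
```

Emit:
apply_moves:
  deltas:
    - [0,0.001,0,0]
    - [0,0.002,0,0]
    - [0,0.003,0,0]
    - [0,0.003,0,0]

```text
time: 12.33
ee_pos: [0.6206, 0.0809, 0.1117]
ee_rot: [0.0, 0.728, 0.685, 0.0]
force: [-3.8, -0.1, 0.7]
width: 0.126
grasp_force: 40.0
```

Emit:
apply_moves:
  deltas:
    - [0,0.001,0,0]
    - [0,0.002,0,0]
    - [0,0.002,0,0]

```text
time: 12.58
ee_pos: [0.6225, 0.0807, 0.1117]
ee_rot: [0.0, 0.728, 0.685, 0.0]
force: [-4.4, -0.0, 0.2]
width: 0.127
grasp_force: 40.0
```

Emit:
apply_moves:
  deltas:
    - [0,0.001,0,0]
    - [0,0.002,0,0]
    - [0,0.002,0,0]

```text
time: 12.83
ee_pos: [0.6245, 0.0807, 0.1117]
ee_rot: [0.0, 0.728, 0.685, 0.0]
force: [-3.7, 0.3, 0.6]
width: 0.124
grasp_force: 40.0
```

Emit:
apply_moves:
  deltas:
    - [0,0.001,0,0]
    - [0,0.001,0,0]

```text
time: 13.0
ee_pos: [0.6251, 0.0806, 0.1117]
ee_rot: [-0.0, 0.728, 0.685, -0.0]
force: [-5.9, 0.6, 1.5]
width: 0.123
grasp_force: 40.0
```

Emit:
apply_moves:
  deltas:
    - [0,-0.001,0.001,0]
    - [0,-0.0025,0.0025,0]
    - [0,-0.004,0.004,0]
    - [0,-0.0055,0.0055,0]
    - [0,-0.007,0.007,0]
    - [0,-0.008,0.008,0]
    - [0,-0.008,0.008,0]

```text
time: 13.58
ee_pos: [0.6174, 0.081, 0.1037]
ee_rot: [0.0, 0.728, 0.685, 0.0]
force: [-5.0, 0.4, 0.3]
width: 0.127
grasp_force: 40.0
```

Emit:
apply_moves:
  deltas:
    - [0,0.001,0,0]
    - [0,0.001,0,0]

```text
time: 13.75
ee_pos: [0.6175, 0.0812, 0.1037]
ee_rot: [-0.001, 0.728, 0.685, -0.001]
force: [-7.5, 0.3, 4.1]
width: 0.125
grasp_force: 40.0
```

Emit:
apply_moves:
  deltas:
    - [0,0.001,0,0]
    - [0,0.001,0,0]

```text
time: 13.92
ee_pos: [0.6176, 0.0813, 0.1037]
ee_rot: [-0.002, 0.728, 0.685, -0.001]
force: [-11.4, 2.1, 6.7]
width: 0.124
grasp_force: 40.0
```

Emit:
apply_moves:
  deltas:
    - [0,0.001,0,0]
    - [0,0.001,0,0]

```text
time: 14.08
ee_pos: [0.6177, 0.0814, 0.1037]
ee_rot: [-0.002, 0.728, 0.685, -0.002]
force: [-14.9, 2.8, 9.8]
width: 0.125
grasp_force: 40.0
```

The force climbs while the position stands still at handle x 0.617. That implies a box centre at 0.657, against the dock origin at 0.655, so the box is against the stop. I relax the push and release.

Emit:
apply_moves:
  deltas:
    - [0,-0.0015,0,0]
    - [0,-0.002,0,0]
    - [0,-0.002,0,0]
    - [0,-0.002,0,0]

```text
time: 14.42
ee_pos: [0.6176, 0.0814, 0.1037]
ee_rot: [-0.001, 0.728, 0.685, -0.0]
force: [-7.0, 1.6, 2.9]
width: 0.127
grasp_force: 40.0
```

Emit:
apply_moves:
  deltas:
    - [0,0,0,0]
    - [0,0,0,0]
    - [0,0,0,0]
    - [0,0,0,0]
    - [0,0,0,0]
    - [0,0,0,0]
  grip: 0.6

```text
time: 14.92
ee_pos: [0.6187, 0.081, 0.1038]
ee_rot: [0.0, 0.728, 0.685, 0.0]
force: [-0.1, 0.2, 0.6]
width: 0.545
grasp_force: 0.0
```

Emit:
apply_moves:
  deltas:
    - [0,0,0,0]
    - [0,0,-0.01,0]
    - [0,0,-0.025,0]
    - [0,0,-0.045,0]
    - [0,0,-0.07,0]
    - [0,0,-0.1,0]
    - [0,0,-0.12,0]
    - [0,0,-0.12,0]

```text
time: 15.58
ee_pos: [0.6211, 0.0813, 0.2295]
ee_rot: [0.003, 0.728, 0.685, 0.004]
force: [0.1, -0.6, 0.5]
width: 0.596
grasp_force: 0.0
```

Emit:
apply_moves:
  deltas:
    - [0,-0.02,0,0]
    - [0,-0.05,0,0]
    - [0,-0.085,0,0]
    - [0,-0.12,0,0]
    - [0.03,-0.14,0,0]
    - [0.06,-0.15,0,0]
    - [0.09,-0.15,0,0]
    - [0.12,-0.15,0,0]

```text
time: 16.25
ee_pos: [0.4748, 0.2109, 0.2237]
ee_rot: [-0.0, 0.728, 0.685, -0.0]
force: [0.4, 0.2, -1.2]
width: 0.595
grasp_force: 0.0
```

Emit:
apply_moves:
  deltas:
    - [0.03,0,0,0]
    - [0.06,0,0,0]
    - [0.09,0,0,0]
    - [0.12,0,0,0]
    - [0.15,0,0,0]
    - [0.18,0,0,0]
    - [0.2,0,0,0]
    - [0.2,0,0,0]

```text
time: 16.92
ee_pos: [0.4878, 0.413, 0.2231]
ee_rot: [-0.0, 0.727, 0.686, 0.0]
force: [-0.6, -0.2, -1.1]
width: 0.599
grasp_force: 0.0
```

Run:
```python
from h import *
go(.6,.3,.2,0)
f=eyes.grab_frame('top');g=eyes.grab_frame('side')
a=cv2.resize(f['img'][110:170,215:275],(400,400),interpolation=cv2.INTER_CUBIC)
b=cv2.resize(g['img'][160:220,275:335],(400,400),interpolation=cv2.INTER_CUBIC)
cv2.imwrite('pics/c6.png',np.hstack([a,b])[:,:,::-1])
```

```text
t16.92 p [0.4878 0.413  0.2231] yaw -3.3 tilt [ 0.     0.001 -1.   ] | delta [-0.1063  0.1186  0.023 ] turn -0.058 F [-0.64 -0.25 -1.07] w 0.599 g 0.0
```

View pics/c6.png

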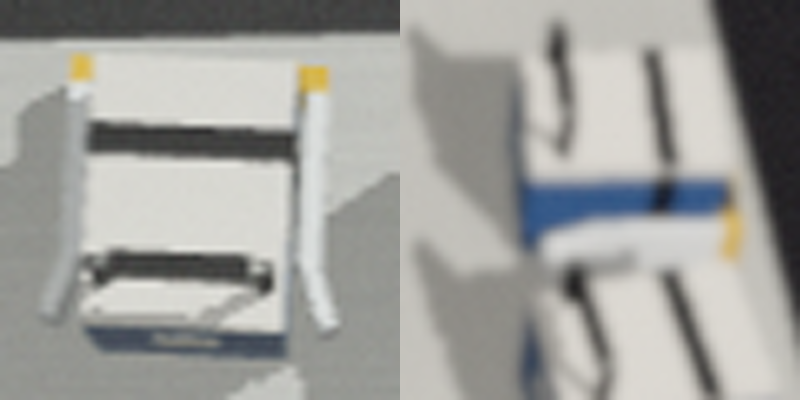

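Run:
```python
from h import *
f=eyes.grab_frame('top')
p=lambda u,v:at(f,215+(u+.5)*.15-.5,110+(v+.5)*.15-.5,.087)
a,b,c,d=[p(*q)[:2]*1000 for q in((95,54),(300,64),(85,326),(285,332))]
print(a,b,c,d,'c',(a+b+c+d)/4,'len',np.linalg.norm((a+b-c-d)/2),'far mid',(a+b)/2)
```

```text
[718.17475393 119.43687917] [711.95842633  28.67509185] [596.81934408 125.09034971] [592.65116275  37.07700432] c [654.90092177  77.56983126] len 120.5363805800644 far mid [715.06659013  74.05598551]
```

The box centre is at (0.655, 0.078), matching the dock origin, and its plain-end face is at 0.715, matching the stop. The lid length reads 120.5 mm, so it lies flat. I hand in.

```bash
python3 -c "
from station import order
print(order.close_job())"
```

```text
the job is handed in; nothing more can be done
None
```

The first box I lifted, the left one, was the full one (about 8–9 N by feel). I dragged it with its plain end down into the dock until it met the yellow stop, set it down flat and handed the job in; the other two boxes and the rest of the bench were never touched.

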